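# Roll a printer roller into its vee cradle and clamp it

## Robot

A 6-joint arm with a two-finger parallel gripper is mounted at the origin on the work surface. World frame = base frame: x ahead of the robot, y to its left, z up, the work surface at z = 0. Lengths are in mm, angles in rad, forces in N, time in s.
With the tool pointing down it reaches from about 275 to 850 mm from the base axis. Payload 5.2 kg.
Tool frame: the origin (TCP) lies midway between the tips of the shut fingers; the grasp point (between the pads) lies 19 mm behind it; z points along the fingers, y is the line along which they close (so a half turn about z gives the same grasp; the last joint's range is limited). The gripper opens to 85 mm and grips with 20 to 120 N. Pads are 22 mm wide; open, the fingers measure 114 mm over their backs; the gripper's body (76 mm by 85 mm) begins 54 mm behind the grasp point. The pads swing forward as they close: fully open they stand 13 mm farther back than shut.
Start: joints at [1.074, 0.259, 1.535, -0, 1.348, -0.203], TCP at [159.253, 526.444, 200.11] pointing down, gripper open.
Joint ranges: [-3.14, 3.14], [-0.91, 2.08], [0.19, 2.58], [-1.22, 4.36], [0.22, 2.71], [-3.12, 3.12]. Speed limits (rad/s): [2.57, 2.57, 3.14, 3.14, 3.14, 3.14].

## Interface

Orientations are given as a unit quaternion [w, x, y, z].
In Python, from station import arm gives the robot as it stands. The module is installed in compiled form; this text tells all that it offers.
- The arm moves only by the shell command python3 -m pendant 'ROWS'. ROWS is text: rows parted by semicolons, each of 7 numbers parted by spaces: the turn, a rotation vector about the tool's x, y, z in rad, then the shift along the tool's x, y, z in mm, then the closure, from 0 (fully open) to 1 (shut). A call has exactly 8 rows; each row shifts and turns the commanded pose from where the row before left it, along the tool's axes as they then stand; what a row does not reach is not made up. A row lasts 1/10 s, in which the tool goes at most 50 mm and 8.59 degrees, less where a joint would pass 70% of its speed; a pose out of reach is approached as far as the arm can. A call with a gripper value outside its range is refused whole. The fingers move at their own pace and stop on an object; the grip force is fixed at half the most. Time passes only in rows, so rows that do not move let the fingers close, or fill a call up. It gives the time, the measured TCP pose, the force, the opening and the grip force at its end, in the units of the state.
- arm.state(): the state, without advancing time (a new reading comes with each control period).
- arm.capture(name): name is "side" or "top" or "wrist"; returns (picture, depth): 400x640x3 uint8, red, green, blue; 400x640 float32, mm along the optical axis (not along the pixel's ray), 0 where there is no reading.
- arm.camera_info(name): a dict with "camera_matrix" (3x3 intrinsics, pixels), "view" (4x4, takes a point from world to camera coordinates). Camera axes: x right, y up, looking along -z (the intrinsics and any distortion apply to the point x, -y, -z); pixel columns grow to the right and rows downward; lengths in mm; the calibration is good to about 2 mm. The wrist camera is an equidistant fisheye: a pixel r from the principal point sees the ray r / f radians off the axis. A picture is of the moment at which its call begins: read the wrist's pose just before it. camera_info takes no time and is no camera call; for the wrist camera it gives the pose at the moment of the call.
- arm.sign_off(): hands the job in; it is judged then, once.
The state is a dict: "time_s": time; "joint_positions": joint angles; "dq": joint speeds; "joint_efforts": joint torques, N m; "tool_pos": TCP position; "orientation": TCP orientation; "wrist_force": force on the tool from outside, world axes, zero at the start; "ft_torque": the same for the moment, N m; "finger_gap": finger opening in mm; "grasp_force": force on a finger pad.
Only numpy, scipy, OpenCV 4.12 (cv2) and the standard library are available. Lean on these libraries where they do the work, as an engineer would, in place of code of your own. Each camera call takes 0.05 s, during which the arm holds its last target. There are 200 camera calls.

## Task

Push the printer roller, without lifting it, up the two rails of the service fixture so that it rolls over the crest into the vee; back off and let it settle and centre itself. Then swing the ball-ended clamp lever over and press it down by feel until its soft pad holds the roller with about 10 N (firmly, but without crushing the rubber), and let go of it. Never push hard on the roller, and leave the other things on the bench where they are.

Things in the scene. Friction and masses are not known exactly. Their poses are not given: they have to be found in the camera images.
- roller_center (a point): (mm) Centre of the printer roller: a dark rubber sleeve 40 in diameter and 120 long on a steel shaft 18 in diameter and 190 long (35 bare at each end), about 0.4 kg. The point's y axis is the roller's axis; x and z spin as it rolls. At the start it rests by its bare shaft ends on the foot of the two rails, against a low lip; its centre is then about 60 above the table.
- roller: (mm) The same roller; same point and axes as roller_center.
- vee_seat (a point): (mm) Where the roller's centre lies when seated in the vee, 55 above the table. x: level direction in which the roller is to roll; y: along the vee, the seated roller's axis; z: up. The 90 degree vee has its apex 13 below this point; its far flank climbs to x +30, z +17: pushed too far, the roller rides up it.
- vee_crest (a point): (mm) Top of the rails, where ramp and vee meet: 18 before the seat (x) and 5 above it, midway between the rails; axes as vee_seat. The rolling roller's centre crosses it 9 higher (14 above the seat); a few mm past the crest the roller rolls down into the vee by itself.
- rail_foot (a point): (mm) Foot of the ramp: x -130, z -5 from the seat, midway between the rails; axes as vee_seat. From here the rails rise evenly to the crest. At the foot a lip on each rail stops the roller, whose centre starts at about x -119, z +5 from the seat.
- fixture: (mm) The fixture, fixed to the table; origin on the table right below vee_seat, axes as vee_seat. Base plate 12 thick, x -145 to +120, y -105 to +105. Two aluminium rails 20 wide at y -78 and +78; the gap between them is 136 wide: the sleeve runs in it and fingers can reach down in it nearly to the plate. Clamp post: x 65 to 99, |y| below 20, up to 90 high.
- clamp_hinge (a point): (mm) On the clamp lever's hinge axis (parallel to the vee), 80 beyond the seat (x) and 20 above it. The hinge is stiff and stays where left: about 5.5 N at the ball moves the lever. Once the pad touches the roller, each further newton straight down on the ball gives about 1.8 N at the pad. Let go, the lever keeps up to about 10 N on the pad. Stops at -0.3 and 1.75 rad.
- clamp_arm: (mm) Clamp lever, origin on the hinge axis. At angle 0 (down) its axes equal those of vee_seat; opening turns it about +y: the ball, on its -x side, swings up. Starts open 1.1 to 1.45 rad. A steel bar 14 wide, 10 high, 38 above the hinge. 80 from the hinge it carries a downward spindle with a sprung rubber pad, 26 wide, about 8 N per mm, 10 mm travel.
- clamp_ball (a point): (mm) Centre of the black ball knob, 30 in diameter, at the lever's end: x -145, z +38 in clamp_arm's frame. Free all round but for the bar. With the spindle at its middle setting the pad meets the seated roller at angle 0, but it has been left up to 8 mm higher or lower (0.1 rad either way), which is not measured: feel for it.
- drive: (mm) Bystander: single 2.5-inch drive, 100 x 70 x 9, lying near the foot of the ramp; origin at the centre of its underside.
- screwdriver: (mm) Bystander: screwdriver lying beside the fixture; origin at the centre of its underside.
- usb_stick: (mm) Bystander: USB stick, 9 high, lying beside the fixture; origin at the centre of its underside.
- bushing: (mm) Bystander: small brass ring, 28 across and 12 high, standing on the fixture's base plate beside the clamp post; origin at the centre of its underside.
- tape_roll: (mm) Bystander: roll of brown tape standing flat, 100 across, 48 high; origin at the centre of its underside.
- spray_bottle: (mm) Bystander: white bottle, 160 high; origin at the centre of its underside.
- tin: (mm) Bystander: shallow open steel tin, 100 x 140 x 22; origin at the centre of its underside.
There are look-alikes about, which are no part of the job. Of the things shaped like the roller, the black one is meant.

How it is judged (in metres and radians):
On the way, in this order (a step that is already met when the one before it is completed fails the run):
1. the roller lies seated in the vee, still and not touched by the fingers, with the clamp not yet on it (x of roller_center in the frame of vee_seat between -0.003 and 0.003 m and z of roller_center in the frame of vee_seat between -0.004 and 0.003 m and angle between the y axis of roller_center and the y axis of vee_seat, either way round below 0.04 rad and linear speed of roller below 0.01 m/s and contact force between the fingers and roller below 0.2 N and contact force between clamp_arm and roller below 0.1 N), for 0.3 s.
2. the clamp pad presses the seated roller with more than 5 N (x of roller_center in the frame of vee_seat between -0.003 and 0.003 m and z of roller_center in the frame of vee_seat between -0.004 and 0.003 m and angle between the y axis of roller_center and the y axis of vee_seat, either way round below 0.04 rad and contact force between clamp_arm and roller above 5 N), for 0.2 s.
At the end, for the whole second after the job is handed in: The roller lies in the vee within 3 mm (4 mm in depth) of its seat and within 0.04 rad of the vee's direction, at rest, pressed by the clamp pad with 5 to 16 N, and the robot touches neither roller nor clamp (all of step 2 and linear speed of roller below 0.01 m/s and contact force between clamp_arm and roller below 16 N and contact force between the fingers and clamp_arm below 0.2 N and contact force between the fingers and roller below 0.2 N).
It fails at once if the roller is lifted: its centre rises more than 30 mm above its seat (rolling over the crest needs 14) (z of roller_center in the frame of vee_seat above 0.03 m).
It fails at once if the robot pushes the roller with more than 20 N (contact force between the fingers and roller above 20 N).
It fails at once if the clamp presses the roller with more than 18 N (contact force between clamp_arm and roller above 18 N).
It fails at once if the clamp bears on the roller while it is not seated in the vee (contact force between clamp_arm and roller above 2 N and not (x of roller_center in the frame of vee_seat between -0.003 and 0.003 m and z of roller_center in the frame of vee_seat between -0.004 and 0.003 m)).
It fails at once if a bystander is shifted by more than 30 mm (distance of any of drive, screwdriver, usb_stick, bushing, tape_roll, spray_bottle, tin from where it was at the start of the episode above 0.03 m).
It also fails if it takes over 70 s, if anything falls off the work surface, if the arm or the gripper's body presses on something with over 40 N, if the wrist force passes 120 N, or if a joint passes its speed limit or range.

## Working session

There is one attempt and no reset: what is moved stays moved. The work goes in short steps, Python scripts to look and compute and a shell command to move; the robot and the scene stay as the last step left them, time stands still between calls to the robot, and variables do not carry over. Pictures are saved under pics/ and viewed, at most 10 in all, crops included, and the job is handed in when it is done.

```bash
mkdir -p pics; cat > h.py <<'E'
from station import arm
import numpy as np, cv2
from scipy.spatial.transform import Rotation as R
def cap(n,save=None):
    i=arm.camera_info(n); p,d=arm.capture(n)
    if save: cv2.imwrite('pics/'+save,p[:,:,::-1])
    return p,d,i
def world(d,i,us,vs):
    K=np.array(i['camera_matrix']);V=np.linalg.inv(np.array(i['view']))
    us=np.asarray(us);vs=np.asarray(vs);z=d[vs,us]
    P=np.stack([(us-K[0,2])/K[0,0]*z,-(vs-K[1,2])/K[1,1]*z,-z,np.ones_like(z)],-1)
    return (P@V.T)[...,:3]
E
python3 - <<'E'
from h import *
for n in('top','side'):
    p,d,i=cap(n,n+'0.png'); np.savez(n+'0.npz',p=p,d=d,K=i['camera_matrix'],view=i['view']); print(i)
s=arm.state();print(s['orientation'],s['wrist_force'],s['time_s'],s['tool_pos'])
E
```

```text
{'camera_matrix': array([[458.62234435,   0.        , 317.08666004],
       [  0.        , 458.62234435, 203.62299317],
       [  0.        ,   0.        ,   1.        ]]), 'view': array([[-9.65042684e-03, -9.99866744e-01, -1.31667313e-02,
         1.01426213e+01],
       [ 9.83273274e-01, -1.18836215e-02,  1.81748308e-01,
        -5.58039735e+02],
       [-1.81880558e-01, -1.11925462e-02,  9.83256930e-01,
        -1.22986488e+03],
       [ 0.00000000e+00,  0.00000000e+00,  0.00000000e+00,
         1.00000000e+00]])}
{'camera_matrix': array([[469.66058548,   0.        , 321.78505029],
       [  0.        , 469.66058548, 199.06839483],
       [  0.        ,   0.        ,   1.        ]]), 'view': array([[ 8.73426413e-01, -4.86642443e-01,  1.74766334e-02,
        -4.83508644e+02],
       [ 2.96316755e-01,  5.59624685e-01,  7.73961623e-01,
        -2.32820400e+02],
       [-3.86422930e-01, -6.70819905e-01,  6.32991291e-01,
        -1.22514266e+03],
       [ 0.00000000e+00,  0.00000000e+00,  0.00000000e+00,
         1.00000000e+00]])}
[-2.76755464e-04  1.46365905e-01  9.89230181e-01 -7.71025259e-04] [ 0.07786466  0.02320681 -0.35569012] 0.1 [159.00474716 525.97403554 199.35917634]
```

View pics/top0.png

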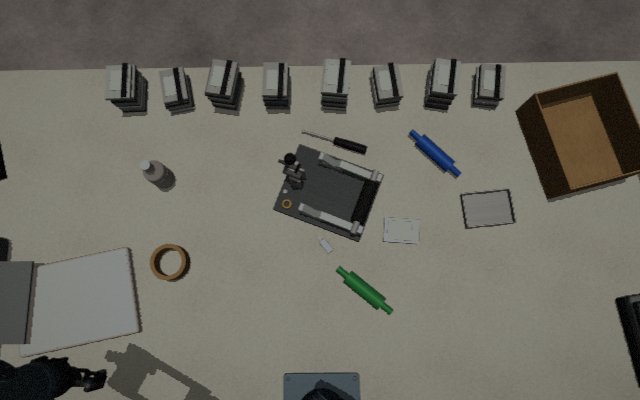

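View pics/side0.png

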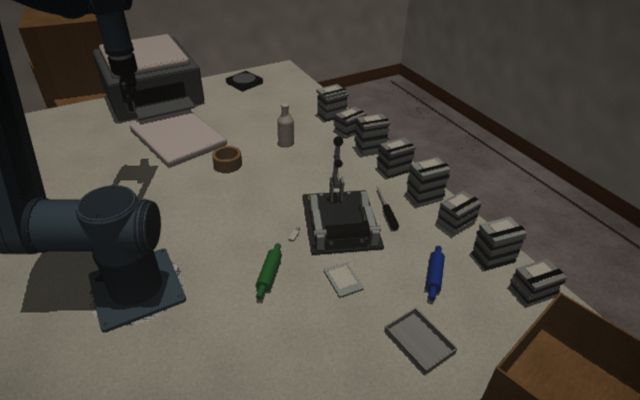

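The top view shows the fixture at about (328,193), with the black roller at its right side (368,197) and the clamp ball at its left (290,158). The bushing is at (287,203), the drive at (401,230), the screwdriver at (335,140) and the USB stick at (326,245). The side view shows the lever standing up at (338,145).

```bash
cat > m.py <<'E'
from h import *
z=np.load('top0.npz');p,d=z['p'],z['d'];i=dict(camera_matrix=z['K'],view=z['view'])
vv,uu=np.mgrid[120:260,255:400]
W=world(d,i,uu.ravel(),vv.ravel());C=p[vv.ravel(),uu.ravel()].astype(int);ok=d[vv.ravel(),uu.ravel()]>0
W=W[ok];C=C[ok];
tab=W[W[:,2]<6];print('table z',np.median(tab[:,2]),tab[:,2].std())
h=np.histogram(W[:,2],bins=np.arange(-10,200,4));print(list(zip(h[1].astype(int),h[0])))
# plate: height 9..16 plus everything above, largest component in world raster
m=np.zeros(p.shape[:2],np.uint8);Z=np.zeros(p.shape[:2])
A=world(d,i,*np.meshgrid(np.arange(640),np.arange(400)));Zf=A[...,2]
m=((Zf>8)&(Zf<16)&(p.sum(2)<200)&(d>0)).astype(np.uint8);m[:120]=0;m[260:]=0;m[:,:255]=0;m[:,400:]=0
m=cv2.morphologyEx(m,cv2.MORPH_OPEN,np.ones((2,2)))
n,l,s,c=cv2.connectedComponentsWithStats(m);print(s,c)
pts=A[m>0][:,:2].astype(np.float32);r=cv2.minAreaRect(pts);print('plate',r,cv2.boxPoints(r))
# roller: dark, z 55..85
mr=((Zf>55)&(Zf<90)&(p.sum(2)<120)&(d>0));mr[:, :340]=0;mr[:,400:]=0;mr[:130]=0;mr[250:]=0
q=A[mr];print('roller',len(q),q.mean(0),cv2.minAreaRect(q[:,:2].astype(np.float32)))
mb=(Zf>100);mb[:,:270]=0;mb[:,320:]=0;mb[:140]=0;mb[200:]=0
q=A[mb];o=np.argsort(-q[:,2])[:50];print('ball',len(q),q[o].mean(0),q[:,2].max());
cv2.imwrite('pics/crop.png',cv2.resize(p[120:260,255:415,::-1],None,fx=5,fy=4.2,interpolation=cv2.INTER_CUBIC))
E
python3 m.py
```

```text
table z 0.3469263816638204 2.5705781420768776
[(np.int64(-10), np.int64(105)), (np.int64(-6), np.int64(2304)), (np.int64(-2), np.int64(6829)), (np.int64(2), np.int64(3298)), (np.int64(6), np.int64(1253)), (np.int64(10), np.int64(2490)), (np.int64(14), np.int64(1208)), (np.int64(18), np.int64(208)), (np.int64(22), np.int64(159)), (np.int64(26), np.int64(89)), (np.int64(30), np.int64(32)), (np.int64(34), np.int64(29)), (np.int64(38), np.int64(25)), (np.int64(42), np.int64(47)), (np.int64(46), np.int64(91)), (np.int64(50), np.int64(197)), (np.int64(54), np.int64(263)), (np.int64(58), np.int64(188)), (np.int64(62), np.int64(158)), (np.int64(66), np.int64(210)), (np.int64(70), np.int64(167)), (np.int64(74), np.int64(203)), (np.int64(78), np.int64(219)), (np.int64(82), np.int64(79)), (np.int64(86), np.int64(67)), (np.int64(90), np.int64(51)), (np.int64(94), np.int64(14)), (np.int64(98), np.int64(2)), (np.int64(102), np.int64(2)), (np.int64(106), np.int64(0)), (np.int64(110), np.int64(2)), (np.int64(114), np.int64(1)), (np.int64(118), np.int64(1)), (np.int64(122), np.int64(2)), (np.int64(12
[... 1216 characters left out ...]
1        189.        ]
 [288.09090909 203.63636364]
 [314.5        219.5       ]
 [335.59313725 229.37254902]
 [310.5        222.5       ]
 [314.5        223.5       ]
 [362.5        225.5       ]
 [356.75       236.6       ]
 [357.5        240.5       ]]
plate ((524.3751220703125, -0.1234893798828125), (260.2770080566406, 363.2086181640625), 68.44624328613281) [[ 307.66028   -54.445137]
 [ 645.47095  -187.87854 ]
 [ 741.08997    54.19816 ]
 [ 403.2793    187.63156 ]]
roller 627 [ 559.80244452 -126.71968385   76.07094716] ((561.4085083007812, -127.62814331054688), (39.623939514160156, 120.09880828857422), 68.43132781982422)
ball 244 [600.47874826  58.27221993 367.49728779] 1310.8294913474133
```

```bash
python3 -m pendant '0 0 0 0 0 0 1;0 0 0 0 0 0 1;0 0 0 0 0 0 1;0 0 0 0 0 0 1;0 0 0 0 0 0 1;0 0 0 0 0 0 1;0 0 0 0 0 0 1;0 0 0 0 0 0 1'
```

```text
time_s: 0.9
tool_pos: [159.3, 526.5, 200.1]
orientation: [0.0, 0.146, 0.989, 0.0]
wrist_force: [0.0, -0.4, -0.9]
finger_gap: 0.0
grasp_force: 0.0
```

View pics/crop.png

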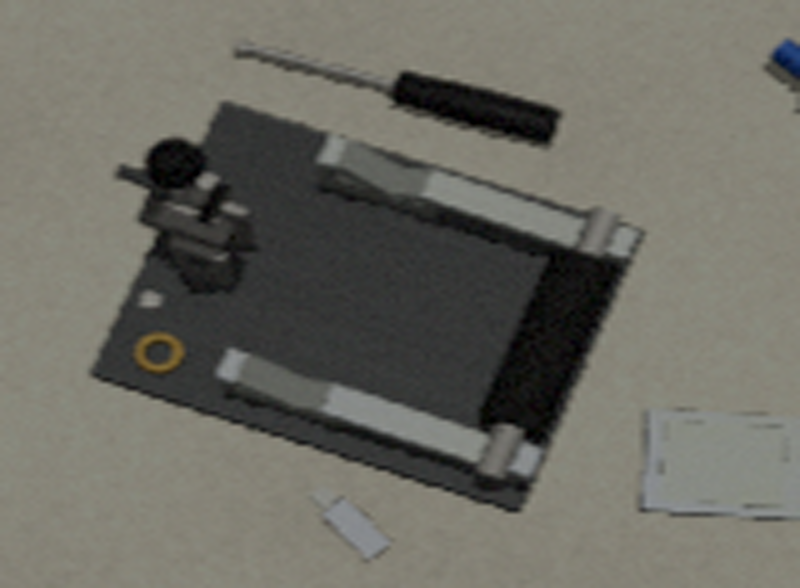

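The crop shows the roller's sleeve lying on the foot of the rails at the right, (550,340). The crest is at about (425,185) and (325,395), the lever stands upright at the left with its ball at (175,160), and the bushing is at (158,350). The roller's rectangle comes out 39.6 x 120.1 mm, as it should. Next I check it against the plate and find the ball.

```bash
cat >> h.py <<'E'
a=np.deg2rad(68.43); X=np.array([np.cos(a),np.sin(a),0]);Y=np.array([-X[1],X[0],0])
seat=np.array([561.4,-127.6,55])+119*X; seat[2]=55
def fx(P): P=np.asarray(P)-[seat[0],seat[1],0]; return np.stack([P@X,P@Y,P[...,2]],-1)   # fixture frame
def to(f): return np.array([seat[0],seat[1],0])+f[0]*X+f[1]*Y+np.array([0,0,f[2]])
def go(f=None):
    s=arm.state();q=np.array(s['orientation']);Rt=R.from_quat(q[[1,2,3,0]]).as_matrix();p=np.array(s['tool_pos'])
    print('t',s['time_s'],'fix',fx(p).round(1),'F',(np.array(s['wrist_force'])).round(2),'gap',s['finger_gap'],'toolaxes in fix',[(np.round([Rt[:,k]@X,Rt[:,k]@Y,Rt[2,k]],3)).tolist() for k in range(3)])
    if f is not None: print('tool shift',(Rt.T@(to(f)-p)).round(1))
E
python3 - <<'E'
from h import *
print('seat',seat)
for n,box in(('top',(275,305,148,180)),('side',(325,350,130,215))):
    z=np.load(n+'0.npz');p,d=z['p'],z['d'];i=dict(camera_matrix=z['K'],view=z['view'])
    A=world(d,i,*np.meshgrid(np.arange(640),np.arange(400)));F=fx(A)
    if n=='top':
        m=(A[...,2]>8)&(A[...,2]<16)&(p.sum(2)<200);m=cv2.morphologyEx(m.astype(np.uint8),cv2.MORPH_OPEN,np.ones((2,2)))
        q=F[(m>0)&(abs(F[...,0])<180)&(abs(F[...,1])<120)];print('plate x,y',np.percentile(q[:,:2],[.3,99.7],axis=0))
        sh=(A[...,2]>45)&(A[...,2]<75)&(p.sum(2)>250)&(abs(F[...,1])<100)
        q=F[sh&(F[...,0]<40)];print('rails x',np.percentile(q[:,0],[.5,99.5]),'y',np.percentile(q[:,1],[.5,99.5]))
    u0,u1,v0,v1=box;m=np.zeros(d.shape,bool);m[v0:v1,u0:u1]=1
    m&=(A[...,2]>120)&(A[...,2]<260)&(abs(F[...,1])<50)&(abs(F[...,0]-60)<90)
    q=F[m];print(n,'lever',len(q),q.min(0),q.max(0))
    for lo in range(120,260,15):
        k=q[(q[:,2]>=lo)&(q[:,2]<lo+15)]
        if len(k)>2: print(lo,len(k),np.median(k,0).round(1))
s=arm.state();go()
E
```

```text
seat [605.14888302 -16.93367615  55.        ]
plate x,y [[-139.34521742  -96.41742093]
 [ 115.01890878  104.37172664]]
rails x [-138.95102693   39.02498067] y [-93.55043959  90.8486558 ]
top lever 232 [ 68.57512393 -13.57899988 120.24501985] [126.86467001  14.68538872 243.75530315]
120 4 [109.5   5.4 124.3]
135 5 [106.2   5.7 139.3]
150 49 [ 83.3   3.4 162.4]
165 55 [ 97.4   0.5 167.9]
180 3 [ 99.7   5.8 183.6]
210 4 [ 82.7  10.6 223.7]
225 97 [ 90.    1.7 233.7]
240 15 [ 88.7   2.1 241. ]
side lever 217 [ 67.63851156 -13.86955876 121.32621227] [123.16205832  12.99522525 241.58542809]
135 13 [ 76.3  -0.2 147.2]
150 44 [ 74.6   0.8 160.6]
165 42 [ 96.9   0.5 168.8]
180 18 [ 95.6  -1.7 188. ]
195 16 [ 93.5  -0.3 200.8]
210 23 [ 82.3   2.1 221.8]
225 55 [ 85.6   1.  232.4]
240 4 [ 87.4  -1.  240.9]
t 0.9 fix [341.4 614.4 200.1] F [ 0.01 -0.41 -0.89] gap 0.02561585865463251 toolaxes in fix [[-0.083, 0.997, -0.0], [0.997, 0.083, 0.0], [0.0, -0.0, -1.0]]
```

```bash
python3 -m pendant '0 0 .14 0 0 -10 .5;0 0 .14 0 0 -10 .5;0 0 .14 0 0 -10 .5;0 0 .14 0 0 -10 .5;0 0 .14 0 0 -10 .5;0 0 .14 0 0 -10 .5;0 0 .14 0 0 -10 .5;0 0 .14 0 0 -10 .5'
python3 -m pendant '0 0 .14 0 0 0 .5;0 0 .14 0 0 0 .5;0 0 .14 0 0 0 .5;0 0 .115 0 0 0 .5;0 0 0 0 0 0 .5;0 0 0 0 0 0 .5;0 0 0 0 0 0 .5;0 0 0 0 0 0 .5'
python3 -c "
from h import *
go([-190,0,280])"
```

```text
time_s: 1.7
tool_pos: [159.2, 526.4, 280.5]
orientation: [-0.0, 0.652, 0.758, -0.0]
wrist_force: [-0.3, -0.4, -0.5]
finger_gap: 43.0
grasp_force: 0.0
time_s: 2.5
tool_pos: [159.2, 526.5, 280.1]
orientation: [-0.0, 0.827, 0.562, -0.0]
wrist_force: [-0.1, -0.4, -0.1]
finger_gap: 43.0
grasp_force: 0.0
t 2.5 fix [341.4 614.5 280.1] F [-0.13 -0.35 -0.06] gap 43.04051920878347 toolaxes in fix [[1.0, -0.0, -0.0], [-0.0, -1.0, -0.0], [-0.0, 0.0, -1.0]]
tool shift [-5.313e+02  6.145e+02  1.000e-01]
```

```bash
python3 -m pendant '0 0 0 -22 25.6 0 .5;0 0 0 -22 25.6 0 .5;0 0 0 -22 25.6 0 .5;0 0 0 -22 25.6 0 .5;0 0 0 -22 25.6 0 .5;0 0 0 -22 25.6 0 .5;0 0 0 -22 25.6 0 .5;0 0 0 -22 25.6 0 .5'
python3 -m pendant '0 0 0 -22 25.6 0 .5;0 0 0 -22 25.6 0 .5;0 0 0 -22 25.6 0 .5;0 0 0 -22 25.6 0 .5;0 0 0 -22 25.6 0 .5;0 0 0 -22 25.6 0 .5;0 0 0 -22 25.6 0 .5;0 0 0 -22 25.6 0 .5'
python3 -m pendant '0 0 0 -22 25.6 0 .5;0 0 0 -22 25.6 0 .5;0 0 0 -22 25.6 0 .5;0 0 0 -22 25.6 0 .5;0 0 0 -22 25.6 0 .5;0 0 0 -22 25.6 0 .5;0 0 0 -22 25.6 0 .5;0 0 0 0 0 0 .5'
python3 -c "
from h import *
go([-185,0,48])"
```

```text
time_s: 3.3
tool_pos: [285.0, 286.1, 280.3]
orientation: [0.0, 0.827, 0.562, 0.0]
wrist_force: [-0.1, 0.7, -0.0]
finger_gap: 42.5
grasp_force: 0.0
time_s: 4.1
tool_pos: [410.5, 46.7, 280.3]
orientation: [0.0, 0.827, 0.562, 0.0]
wrist_force: [0.4, 0.7, -0.5]
finger_gap: 42.3
grasp_force: 0.0
time_s: 4.9
tool_pos: [521.0, -164.9, 279.1]
orientation: [0.0, 0.828, 0.561, -0.0]
wrist_force: [0.0, 0.2, -0.3]
finger_gap: 42.5
grasp_force: 0.0
t 4.9 fix [-168.5   23.9  279.1] F [ 0.05  0.21 -0.29] gap 42.53188950547306 toolaxes in fix [[1.0, -0.004, -0.001], [-0.004, -1.0, 0.0], [-0.001, -0.0, -1.0]]
tool shift [-16.1  23.9 231.2]
```

```bash
python3 -m pendant '0 0 0 -6 8 30 .5;0 0 0 -6 8 30 .5;0 0 0 -5 7.5 30 .5;0 0 0 0 0 30 .5;0 0 0 0 0 30 .5;0 0 0 0 0 30 .5;0 0 0 0 0 30 .5;0 0 0 0 0 23 .5'
python3 -m pendant '0 0 0 2 0 0 .5;0 0 0 3 0 0 .5;0 0 0 3 0 0 .5;0 0 0 3 0 0 .5;0 0 0 3 0 0 .5;0 0 0 3 0 0 .5;0 0 0 2 0 0 .5;0 0 0 0 0 0 .5'
python3 -c "
from h import *
go([-50,0,48])
cap('side','s1.png')
p,d,i=cap('wrist','w1.png')"
```

```text
time_s: 5.7
tool_pos: [534.4, -184.4, 45.5]
orientation: [-0.001, 0.827, 0.562, -0.0]
wrist_force: [0.4, 0.3, -0.1]
finger_gap: 42.5
grasp_force: 0.0
time_s: 6.5
tool_pos: [542.4, -167.6, 47.2]
orientation: [0.0, 0.827, 0.562, 0.0]
wrist_force: [0.1, -0.2, -0.3]
finger_gap: 42.4
grasp_force: 0.0
t 6.5 fix [-163.2    2.9   47.2] F [ 0.12 -0.25 -0.27] gap 42.379498323545114 toolaxes in fix [[1.0, -0.001, 0.0], [-0.001, -1.0, 0.0], [0.0, -0.0, -1.0]]
tool shift [113.2   2.8  -0.8]
```

View pics/w1.png

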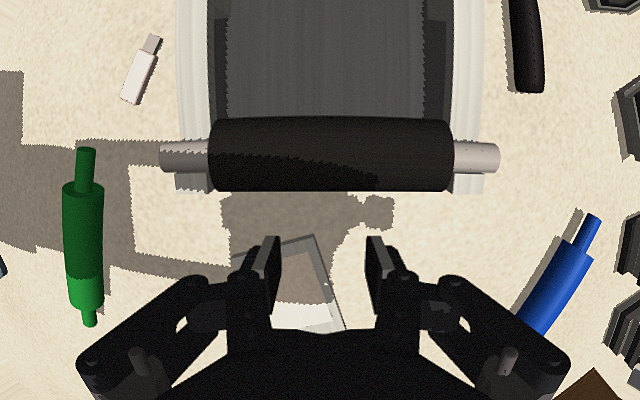

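The wrist view shows the two fingers at columns 270 and 375, square behind the sleeve (columns 208–453). The roller is still against the lip, so I push gently.

```bash
python3 -m pendant '0 0 0 2 2 0 .5;0 0 0 2 2 0 .5;0 0 0 2 0 0 .5;0 0 0 2 0 0 .5;0 0 0 2 0 0 .5;0 0 0 2 0 0 .5;0 0 0 3 0 0 .5;0 0 0 3 0 0 .5'
python3 -m pendant '0 0 0 4 0 0 .5;0 0 0 5 0 0 .5;0 0 0 5 0 0 .5;0 0 0 5 0 0 .5;0 0 0 5 0 0 .5;0 0 0 5 0 0 .5;0 0 0 5 0 0 .5;0 0 0 5 0 0 .5'
python3 -m pendant '0 0 0 5 0 0 .5;0 0 0 5 0 0 .5;0 0 0 5 0 0 .5;0 0 0 4 0 0 .5;0 0 0 3 0 0 .5;0 0 0 2 0 0 .5;0 0 0 1 0 0 .5;0 0 0 0 0 0 .5'
python3 -c "
from h import *
go([-44,0,48])
p,d,i=cap('wrist','w2.png')
p,d,i=cap('top')
A=world(d,i,*np.meshgrid(np.arange(640),np.arange(400)));F=fx(A)
m=(A[...,2]>66)&(p.sum(2)<120)&(A[...,2]<100)&(abs(F[...,1])<64)&(F[...,0]<40);print(m.sum(),np.percentile(F[m],[2,50,98],axis=0))
"
```

```text
time_s: 7.4
tool_pos: [552.7, -152.5, 47.1]
orientation: [0.0, 0.827, 0.562, -0.0]
wrist_force: [0.7, -0.7, 0.2]
finger_gap: 42.8
grasp_force: 0.0
time_s: 8.2
tool_pos: [567.2, -116.0, 47.1]
orientation: [0.0, 0.827, 0.562, 0.0]
wrist_force: [0.0, -0.1, 0.4]
finger_gap: 42.6
grasp_force: 0.0
time_s: 9.0
tool_pos: [576.3, -93.2, 47.1]
orientation: [-0.0, 0.827, 0.562, -0.0]
wrist_force: [0.5, 0.1, 0.1]
finger_gap: 42.6
grasp_force: 0.0
t 9.0 fix [-81.5  -1.2  47.1] F [0.47 0.05 0.1 ] gap 42.63893162756115 toolaxes in fix [[1.0, -0.001, -0.0], [-0.001, -1.0, -0.0], [-0.0, 0.0, -1.0]]
tool shift [37.5 -1.3 -0.9]
397 [[-892.9010633   -43.00397499   66.69852309]
 [-129.04190549   14.87670755   76.75588469]
 [-101.7646333    46.73622608   84.87824536]]
```

View pics/w2.png

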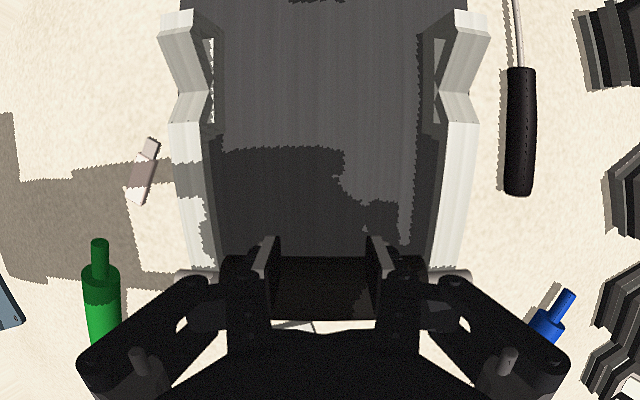

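The roller now shows between the pads at rows 255–320, lower than I expected. I need to know whether the fingers passed above it, so I measure with the wrist depth.

```bash
cat >> h.py <<'E'
def wpts(d,i,us,vs):
    K=np.array(i['camera_matrix']);V=np.linalg.inv(np.array(i['view']))
    x=(np.asarray(us)-K[0,2])/K[0,0];y=(np.asarray(vs)-K[1,2])/K[1,1];th=np.hypot(x,y)+1e-9
    z=d[vs,us];r=z*np.tan(th);P=np.stack([r*x/th,-r*y/th,-z,np.ones_like(z)],-1);return (P@V.T)[...,:3]
E
python3 -c "
from h import *
p,d,i=cap('wrist')
us=np.array([320]*9+[270,375,190,450]);vs=np.array([60,150,240,258,270,285,300,315,330,245,245,274,274])
for u,v,q in zip(us,vs,fx(wpts(d,i,us,vs))):print(u,v,d[v,u].round(1),q.round(1),p[v,u])
print(fx(np.linalg.inv(i['view'])[:3,3]), arm.state()['tool_pos'])
p,d,i=cap('side','s2.png')
cv2.imwrite('pics/s2c.png',cv2.resize(p[80:280,230:470,::-1],None,fx=3,fy=3))
"
```

```text
320 60 191.7 [22.3 -0.1 11. ] [84 80 82]
320 150 207.3 [-38.8   0.   12.2] [51 45 49]
320 240 227.3 [-105.3    0.3   10.5] [48 48 47]
320 258 180.9 [-96.6  -0.1  56.2] [16 17  9]
320 270 170.4 [-98.4  -0.2  67.6] [24 21 24]
320 285 0.0 [-11.8  -1.8 220.1] [20 24 22]
320 300 164.0 [-111.7   -0.2   78.1] [22 24 21]
320 315 167.5 [-1.228e+02 -1.000e-01  7.760e+01] [26 20 25]
320 330 265.4 [-202.3    0.9   -1.5] [245 237 220]
270 245 137.2 [-70.6  22.   94.2] [81 80 76]
375 245 137.3 [-70.7 -25.3  94.1] [75 77 72]
190 274 107.2 [-69.4  48.4 125. ] [110 105 100]
450 274 179.3 [-108.1  -81.7   61.2] [92 86 84]
[-11.77715303  -1.78828108 220.09017978] [576.25794963 -93.36816368  47.11601208]
```

View pics/s2c.png

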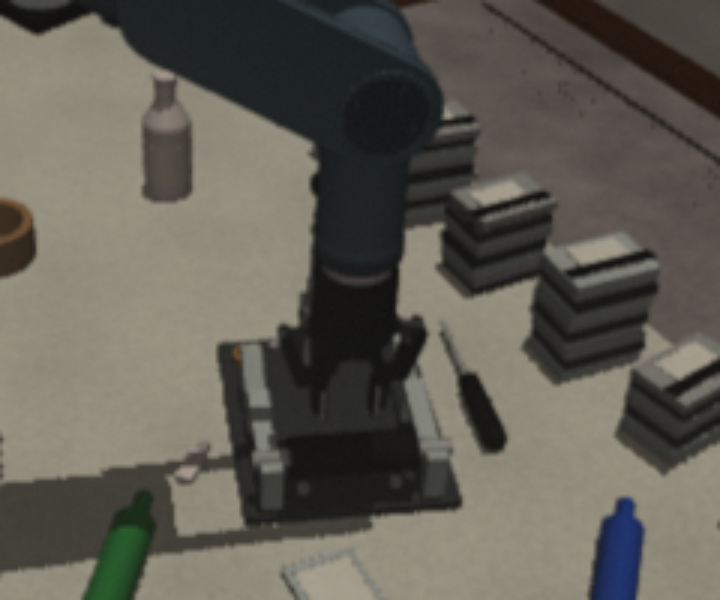

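```bash
python3 -c "
from h import *
go()
uu,vv=np.meshgrid(np.arange(640),np.arange(400))
for n in('wrist','side'):
    p,d,i=cap(n);F=fx((wpts if n=='wrist' else world)(d,i,uu,vv))
    m=(abs(F[...,0]+81)<25)&(abs(F[...,1])<60)&(F[...,2]<150)&(F[...,2]>20)&(d>0)
    q=F[m]
    for lo in range(20,150,10):
        k=q[(q[:,2]>=lo)&(q[:,2]<lo+10)]
        if len(k)>2: print(n,lo,len(k),np.percentile(k[:,0],[5,50,95]).round(),np.percentile(k[:,1],[5,50,95]).round())
    m=(abs(F[...,1])<55)&(F[...,2]<84)&(F[...,2]>30)&(d>0)&(F[...,0]<0)&(F[...,0]>-145);print(n,'roller',m.sum(),np.percentile(F[m],[2,50,98],axis=0).round(1))
"
```

```text
t 9.2 fix [-81.7  -1.2  47.1] F [-0.13  0.93  0.82] gap 42.81816767864513 toolaxes in fix [[1.0, -0.002, -0.0], [-0.002, -1.0, 0.0], [-0.0, -0.0, -1.0]]
wrist 50 578 [-97. -97. -96.] [-56.  -1.  54.]
wrist 60 1557 [-100.  -98.  -96.] [-56.  -1.  54.]
wrist 70 1550 [-106. -102.  -99.] [-54.  -1.  54.]
wrist 80 466 [-89. -75. -70.] [-32.  19.  29.]
wrist 90 791 [-89. -74. -70.] [-35.  19.  31.]
wrist 100 911 [-89. -74. -70.] [-35. -23.  31.]
wrist 110 1152 [-90. -75. -70.] [-28. -23.  24.]
wrist 120 1621 [-75. -70. -68.] [-46.  20.  43.]
wrist 130 5473 [-90. -76. -69.] [-53. -22.  49.]
wrist 140 3555 [-92. -70. -64.] [-56.   8.  52.]
wrist roller 6478 [[-127.8  -50.3   55.3]
 [-104.9   -1.3   75.4]
 [ -95.3   51.7   80. ]]
side 60 3 [-101.  -99.  -98.] [59. 59. 59.]
side 70 4 [-106. -105. -103.] [-42. -38.  28.]
side 80 20 [-94. -90. -71.] [-31. -22.  30.]
side 90 32 [-94. -89. -78.] [-32.   0.  34.]
side 100 32 [-94. -90. -80.] [-35.  22.  34.]
side 110 30 [-95. -90. -78.] [-33. -23.  33.]
side 120 46 [-97. -92. -85.] [-46.  25.  45.]
side 130 96 [-97. -90. -72.] [-51. -26.  49.]
side 140 62 [-100.  -94.  -71.] [-54.  21.  54.]
side roller 557 [[-138.   -52.1   49.9]
 [-130.2    0.4   73.1]
 [-106.7   52.6   81.9]]
```

The depth from both cameras agrees: at this closure the fingertips hang at z≈80, well above the reported TCP (47), so they passed just over the roller without touching it. It is still at the foot. I go back and lower the fingers behind it.

```bash
python3 -m pendant '0 0 0 0 0 -15 .5;0 0 0 0 0 -5 .5;0 0 0 -20 0 0 .5;0 0 0 -20 0 0 .5;0 0 0 -20 0 0 .5;0 0 0 -20 0 0 .5;0 0 0 -6 0 0 .5;0 0 0 0 0 0 .5'
python3 -m pendant '0 0 0 0 0 10 .5;0 0 0 0 0 10 .5;0 0 0 0 0 10 .5;0 0 0 0 0 8 .5;0 0 0 0 0 5 .5;0 0 0 0 0 3 .5;0 0 0 0 0 0 .5;0 0 0 0 0 0 .5'
cat > f.py <<'E'
from h import *
import sys
go()
uu,vv=np.meshgrid(np.arange(640),np.arange(400));t=fx(arm.state()['tool_pos'])
p,d,i=cap('wrist');F=fx(wpts(d,i,uu,vv))
m=(abs(F[...,0]-t[0])<25)&(abs(F[...,1]-t[1])<42)&(F[...,2]<t[2]+90)&(F[...,2]>20)&(d>0)&(p.max(2)<130)
q=F[m];print('tip z',np.percentile(q[:,2],[1,3,10]),'finger x',np.percentile(q[:,0],[2,50,98]))
m=(abs(F[...,1])<58)&(F[...,2]<95)&(F[...,2]>50)&(d>0)&(F[...,0]<45)&(F[...,0]>-145)&(p.max(2)<60)
q=F[m];print('roller',m.sum(),np.percentile(q,[2,50,98],axis=0).round(1).tolist())
for s in(-1,1):
    k=q[(q[:,1]*s>35)]
    if len(k): print('side',s,len(k),'x max',np.percentile(k[:,0],98).round(1),'z max',np.percentile(k[:,2],98).round(1),'x at top',np.median(k[k[:,2]>np.percentile(k[:,2],90),0]).round(1))
E
python3 f.py
```

```text
time_s: 10.1
tool_pos: [544.5, -173.8, 67.1]
orientation: [0.0, 0.828, 0.561, 0.0]
wrist_force: [0.3, 0.1, -0.9]
finger_gap: 42.6
grasp_force: 0.0
time_s: 10.9
tool_pos: [544.8, -173.3, 21.3]
orientation: [0.0, 0.827, 0.562, 0.0]
wrist_force: [-0.5, -0.7, 0.5]
finger_gap: 42.6
grasp_force: 0.0
t 10.9 fix [-167.6   -1.3   21.3] F [-0.5  -0.7   0.49] gap 42.60308584389048 toolaxes in fix [[1.0, -0.002, -0.0], [-0.002, -1.0, 0.0], [-0.0, -0.0, -1.0]]
tip z [57.35258051 60.26384947 67.32794999] finger x [-176.53229813 -160.13287415 -154.30605117]
roller 24542 [[-132.4, -55.3, 65.0], [-113.3, -0.4, 77.1], [-97.2, 55.0, 79.9]]
side -1 4474 x max -97.2 z max 79.9 x at top -116.0
side 1 4326 x max -97.1 z max 79.8 x at top -116.3
```

```bash
python3 -m pendant '0 0 0 1 0 4 .5;0 0 0 2 0 4 .5;0 0 0 2 0 0 .5;0 0 0 2 0 0 .5;0 0 0 2 0 0 .5;0 0 0 2 0 0 .5;0 0 0 3 0 0 .5;0 0 0 3 0 0 .5'
python3 -m pendant '0 0 0 3 0 0 .5;0 0 0 4 0 0 .5;0 0 0 4 0 0 .5;0 0 0 4 0 0 .5;0 0 0 4 0 0 .5;0 0 0 4 0 0 .5;0 0 0 3 0 0 .5;0 0 0 2 0 0 .5'
python3 f.py
```

```text
time_s: 11.75
tool_pos: [551.0, -157.1, 13.2]
orientation: [0.0, 0.827, 0.562, 0.0]
wrist_force: [-0.8, -0.9, 0.5]
finger_gap: 42.8
grasp_force: 0.0
time_s: 12.55
tool_pos: [561.3, -131.0, 13.1]
orientation: [-0.0, 0.827, 0.562, -0.0]
wrist_force: [-2.4, -2.8, 0.7]
finger_gap: 43.0
grasp_force: 1.9
t 12.55 fix [-122.2   -1.1   13.1] F [-2.44 -2.8   0.71] gap 43.04156726639133 toolaxes in fix [[1.0, -0.001, -0.0], [-0.001, -1.0, -0.0], [-0.0, 0.0, -1.0]]
tip z [53.21828314 60.04929607 70.52920262] finger x [-130.26656488 -110.4809749   -97.6006928 ]
roller 30137 [[-122.6, -54.9, 61.7], [-87.2, -0.3, 79.1], [-71.5, 54.7, 92.2]]
side -1 5224 x max -71.6 z max 92.9 x at top -110.0
side 1 4966 x max -71.4 z max 92.7 x at top -94.5
```

```bash
python3 -m pendant '0 0 0 3 0 0 .5;0 0 0 4 0 0 .5;0 0 0 5 0 0 .5;0 0 0 5 0 0 .5;0 0 0 5 0 0 .5;0 0 0 5 0 0 .5;0 0 0 5 0 0 .5;0 0 0 5 0 0 .5'
python3 -m pendant '0 0 0 5 0 0 .5;0 0 0 5 0 0 .5;0 0 0 4 0 0 .5;0 0 0 4 0 0 .5;0 0 0 3 0 0 .5;0 0 0 2 0 0 .5;0 0 0 1 0 0 .5;0 0 0 0 0 0 .5'
python3 f.py
```

```text
time_s: 13.4
tool_pos: [574.9, -96.4, 13.1]
orientation: [-0.0, 0.827, 0.562, -0.0]
wrist_force: [-1.3, -4.0, 2.7]
finger_gap: 42.9
grasp_force: 1.9
time_s: 14.2
tool_pos: [583.7, -74.4, 13.1]
orientation: [-0.0, 0.827, 0.562, 0.0]
wrist_force: [-1.0, -1.8, -0.2]
finger_gap: 42.8
grasp_force: 1.1
t 14.2 fix [-61.3  -1.2  13.1] F [-1.04 -1.81 -0.17] gap 42.805437962536764 toolaxes in fix [[1.0, -0.002, 0.0], [-0.002, -1.0, -0.0], [0.0, 0.0, -1.0]]
tip z [54.1427494  63.777883   74.12604045] finger x [-69.86227077 -49.3950723  -36.67979311]
roller 32061 [[-61.7, -54.9, 67.4], [-25.9, -0.7, 84.4], [-10.6, 54.5, 92.0]]
side -1 5577 x max -10.7 z max 92.9 x at top -48.9
side 1 5242 x max -10.6 z max 92.2 x at top -32.8
```

```bash
python3 -m pendant '0 0 0 2 0 0 .5;0 0 0 2 0 0 .5;0 0 0 2 0 0 .5;0 0 0 2 0 0 .5;0 0 0 2 0 0 .5;0 0 0 2 0 0 .5;0 0 0 1 0 0 .5;0 0 0 0 0 0 .5'
python3 -m pendant '0 0 0 1 0 0 .5;0 0 0 1 0 0 .5;0 0 0 1 0 0 .5;0 0 0 0 0 0 .5;0 0 0 0 0 0 .5;0 0 0 0 0 0 .5;0 0 0 0 0 0 .5;0 0 0 0 0 0 .5'
python3 f.py
```

```text
time_s: 15.05
tool_pos: [588.6, -62.2, 13.1]
orientation: [-0.0, 0.827, 0.562, 0.0]
wrist_force: [-0.9, -3.1, 0.6]
finger_gap: 42.8
grasp_force: 1.2
time_s: 15.85
tool_pos: [589.5, -59.4, 13.0]
orientation: [-0.0, 0.827, 0.562, 0.0]
wrist_force: [0.6, 0.2, -0.3]
finger_gap: 42.6
grasp_force: 0.0
t 15.85 fix [-45.3  -1.   13. ] F [ 0.6   0.21 -0.31] gap 42.57774511480525 toolaxes in fix [[1.0, -0.001, 0.0], [-0.001, -1.0, -0.0], [0.0, 0.0, -1.0]]
tip z [48.60039242 51.42545771 58.67786706] finger x [-54.55815325 -37.88410562 -31.99793958]
roller 30990 [[-46.1, -54.8, 60.2], [-0.6, -0.6, 77.1], [16.8, 54.5, 92.1]]
side -1 5332 x max 16.8 z max 93.2 x at top -33.3
side 1 5009 x max 16.9 z max 92.5 x at top -31.7
```

The roller has dropped into the vee on its own (contact 0). I back off, raise and shut the fingers.

```bash
python3 -m pendant '0 0 0 -5 0 0 .5;0 0 0 -10 0 0 .5;0 0 0 -10 0 0 .5;0 0 0 -5 0 0 .5;0 0 0 0 0 -15 .5;0 0 0 0 0 -35 .5;0 0 0 0 0 -35 .5;0 0 0 0 0 -35 1'
python3 -m pendant '0 0 0 0 0 -35 1;0 0 0 0 0 -35 1;0 0 0 0 0 -35 1;0 0 0 0 0 -30 1;0 0 0 0 0 0 1;0 0 0 0 0 0 1;0 0 0 0 0 0 1;0 0 0 0 0 0 1'
python3 - <<'E'
from h import *
go([140,1,250])
uu,vv=np.meshgrid(np.arange(640),np.arange(400));t=fx(arm.state()['tool_pos'])
p,d,i=cap('wrist','w3.png');F=fx(wpts(d,i,uu,vv))
q=F[(abs(F[...,0]-t[0])<30)&(abs(F[...,1]-t[1])<40)&(F[...,2]>t[2]-30)&(F[...,2]<t[2]+70)&(d>0)]
for lo in range(-10,70,5):
    k=q[(q[:,2]>=t[2]+lo)&(q[:,2]<t[2]+lo+5)]
    if len(k)>3: print('finger dz',lo,len(k),np.percentile(k[:,0]-t[0],[2,98]).round(),np.percentile(k[:,1]-t[1],[2,98]).round())
m=(abs(F[...,1])<58)&(F[...,2]<95)&(F[...,2]>45)&(d>0)&(abs(F[...,0])<30)&(p.max(2)<60)
q=F[m];print('roller',m.sum(),np.percentile(q,[1,50,99],axis=0).round(1).tolist())
for s in(-1,1):
    k=q[q[:,1]*s>30]; print(np.percentile(k,[1,99],axis=0).round(1).tolist())
k=q[q[:,2]>72.5];print('top x',k.mean(0) if len(k) else 0)
E
```

```text
time_s: 16.7
tool_pos: [578.0, -88.2, 134.3]
orientation: [-0.0, 0.828, 0.561, -0.0]
wrist_force: [0.2, -0.5, -0.5]
finger_gap: 29.6
grasp_force: 0.0
time_s: 17.5
tool_pos: [577.7, -87.6, 266.4]
orientation: [-0.001, 0.827, 0.562, -0.001]
wrist_force: [0.8, -0.3, 0.5]
finger_gap: -0.5
grasp_force: 0.0
t 17.5 fix [-75.8  -0.4 266.4] F [ 0.83 -0.31  0.48] gap -0.48394248817367813 toolaxes in fix [[1.0, -0.002, -0.0], [-0.002, -1.0, -0.003], [-0.0, 0.003, -1.0]]
tool shift [215.8  -1.8  16.3]
finger dz 30 14 [10. 11.] [-7.  5.]
finger dz 35 172 [ 7. 12.] [-12.  11.]
finger dz 40 245 [ 6. 12.] [-13.  12.]
finger dz 45 281 [ 7. 12.] [-13.  12.]
finger dz 50 328 [ 7. 12.] [-14.  12.]
finger dz 55 343 [ 7. 12.] [-14.  12.]
finger dz 60 207 [ 7. 12.] [-13.  12.]
finger dz 65 551 [-10.  12.] [-7.  6.]
roller 3151 [[-16.9, -56.8, 57.4], [2.5, -0.8, 71.2], [22.4, 56.5, 75.1]]
[[-16.7, -57.6, 57.5], [21.8, -30.2, 75.2]]
[[-16.5, 30.6, 57.4], [21.9, 57.2, 75.1]]
top x [ 2.94624998  0.46712358 73.59016941]
```

View pics/w3.png

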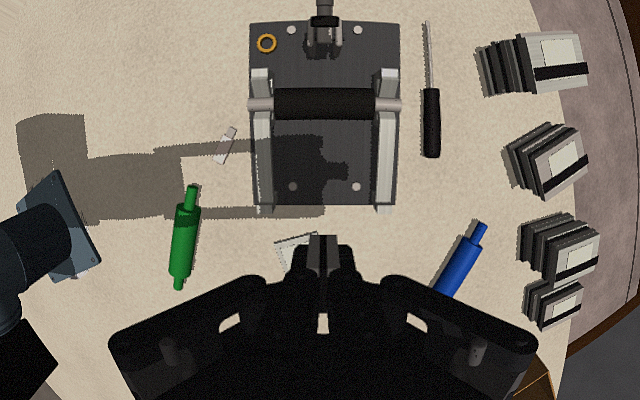

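The wrist view shows the roller seated square in the vee at (323,103). The lever stands at (323,15), and the bushing (266,43) and USB stick are untouched. The shut tips are about 32 mm above the reported TCP, so I go over behind the ball with that in mind.

```bash
python3 -m pendant '0 0 0 27 0 0 1;0 0 0 27 0 0 1;0 0 0 27 0 0 1;0 0 0 27 0 0 1;0 0 0 27 0 0 1;0 0 0 27 0 0 1;0 0 0 27 0 0 1;0 0 0 27 0 0 1'
python3 -m pendant '0 0 0 0 0 0 1;0 0 0 0 0 15 1;0 0 0 0 0 20 1;0 0 0 0 0 20 1;0 0 0 0 0 20 1;0 0 0 0 0 8 1;0 0 0 0 0 0 1;0 0 0 0 0 0 1'
python3 - <<'E'
from h import *
go([118,0,183])
p,d,i=cap('side','s3.png')
cv2.imwrite('pics/s3c.png',cv2.resize(p[60:260,270:430,::-1],None,fx=3,fy=3))
E
```

```text
time_s: 18.35
tool_pos: [658.2, 114.2, 266.9]
orientation: [-0.001, 0.827, 0.562, -0.001]
wrist_force: [-0.1, -0.4, -0.3]
finger_gap: -0.1
grasp_force: 0.0
time_s: 19.15
tool_pos: [658.5, 112.7, 185.7]
orientation: [0.0, 0.827, 0.562, 0.0]
wrist_force: [-0.4, -0.1, -0.1]
finger_gap: -0.1
grasp_force: 0.0
t 19.15 fix [140.2  -2.  185.7] F [-0.44 -0.13 -0.06] gap -0.12899163656513235 toolaxes in fix [[1.0, -0.002, 0.0], [-0.002, -1.0, 0.001], [0.0, -0.001, -1.0]]
tool shift [-22.2  -1.9   2.7]
```

View pics/s3c.png

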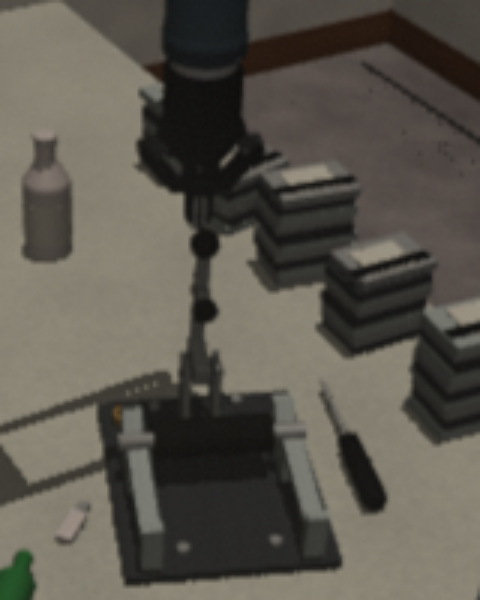

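The side view shows the shut fingers at (200,210) right behind the ball (204,243), with the roller seated below.

```bash
python3 -m pendant '0 0 0 -5 -1 6 1;0 0 0 -5 0 4 1;0 0 0 -5 0 0 1;0 0 0 -5 0 0 1;0 0 0 -5 0 0 1;0 0 0 -5 0 0 1;0 0 0 -5 0 0 1;0 0 0 -3 0 0 1'
python3 -m pendant '0 0 0 -3 0 0 1;0 0 0 -3 0 0 1;0 0 0 -3 0 0 1;0 0 0 -3 0 0 1;0 0 0 -3 0 0 1;0 0 0 -3 0 0 1;0 0 0 -3 0 0 1;0 0 0 -3 0 0 1'
python3 - <<'E'
from h import *
go()
E
```

```text
time_s: 20.0
tool_pos: [644.0, 79.4, 176.7]
orientation: [-0.0, 0.827, 0.562, 0.002]
wrist_force: [-0.1, 6.1, 4.0]
finger_gap: -0.3
grasp_force: 2.9
time_s: 20.8
tool_pos: [635.3, 57.1, 176.3]
orientation: [-0.0, 0.827, 0.562, 0.002]
wrist_force: [2.2, 4.7, 1.0]
finger_gap: 0.0
grasp_force: 2.7
t 20.8 fix [ 79.9  -0.8 176.3] F [2.23 4.73 0.96] gap 0.003463240619179958 toolaxes in fix [[1.0, -0.001, 0.003], [-0.001, -1.0, 0.002], [0.003, -0.002, -1.0]]
```

```bash
python3 -m pendant '0 0 0 -4 0 0 1;0 0 0 -5 0 0 1;0 0 0 -5 0 0 1;0 0 0 -5 0 0 1;0 0 0 -5 0 0 1;0 0 0 -5 0 0 1;0 0 0 -5 0 0 1;0 0 0 -2 0 0 1'
python3 - <<'E'
from h import *
go()
uu,vv=np.meshgrid(np.arange(640),np.arange(400))
p,d,i=cap('side','s4.png');F=fx(world(d,i,uu,vv))
m=(abs(F[...,1])<30)&(F[...,2]>190)&(F[...,2]<235)&(F[...,0]<50)&(F[...,0]>-40)&(d>0);q=F[m];print(len(q),np.percentile(q,[2,50,98],axis=0))
cv2.imwrite('pics/s4c.png',cv2.resize(p[60:260,270:430,::-1],None,fx=3,fy=3))
E
```

```text
time_s: 21.6
tool_pos: [620.4, 24.4, 173.9]
orientation: [-0.002, 0.827, 0.562, 0.0]
wrist_force: [1.8, 8.6, -6.1]
finger_gap: -0.2
grasp_force: 4.1
t 21.6 fix [ 44.1   1.  173.9] F [ 1.76  8.58 -6.11] gap -0.2195206761759939 toolaxes in fix [[1.0, -0.001, 0.003], [-0.001, -1.0, -0.003], [0.003, 0.003, -1.0]]
145 [[  2.55309745 -12.78316041 204.61266961]
 [ 16.63094789   1.7621445  219.85262139]
 [ 40.6443336   15.15698393 234.15530883]]
```

View pics/s4c.png

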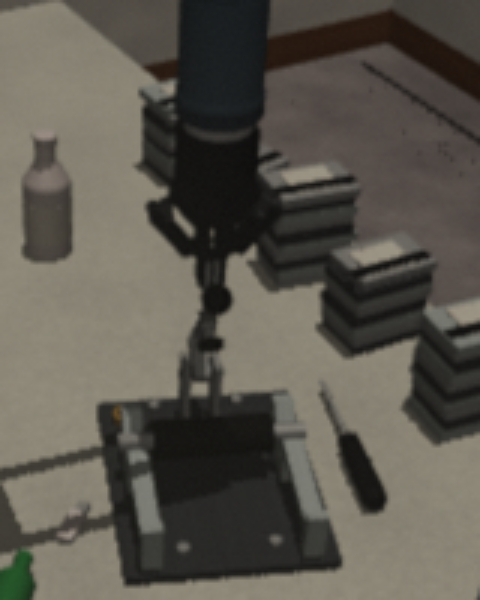

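Force is about 8.6 N along the push, with the ball at about x 20, z 211. I raise the tip so that its edge bears on the upper back of the ball, then follow the arc.

```bash
python3 -m pendant '0 0 0 1 0 -8 1;0 0 0 0 0 -8 1;0 0 0 -4 0 1 1;0 0 0 -5 0 2 1;0 0 0 -5 0 2 1;0 0 0 -5 0 2 1;0 0 0 -4 0 2 1;0 0 0 -1 0 0 1'
python3 -c "
from h import *
go()"
python3 -m pendant '0 0 0 -4 0 2 1;0 0 0 -4 0 3 1;0 0 0 -4 0 3 1;0 0 0 -4 0 3 1;0 0 0 -4 0 3 1;0 0 0 -4 0 3 1;0 0 0 0 0 0 1;0 0 0 0 0 0 1'
cat > b.py <<'E'
from h import *
go()
uu,vv=np.meshgrid(np.arange(640),np.arange(400));t=fx(arm.state()['tool_pos'])
p,d,i=cap('side');F=fx(world(d,i,uu,vv))
m=(abs(F[...,1])<24)&(F[...,2]>100)&(F[...,2]<t[2]+38)&(F[...,0]<t[0]+25)&(F[...,0]>-110)&(d>0)&(p.max(2)<70);q=F[m];print(len(q),np.percentile(q,[2,50,98],axis=0).round(1).tolist())
m=(abs(F[...,1])<58)&(F[...,2]<95)&(F[...,2]>45)&(d>0)&(abs(F[...,0])<30)&(p.max(2)<60);print('roller',np.percentile(F[m],[2,50,98],axis=0).round(1).tolist())
E
python3 b.py
```

```text
time_s: 22.45
tool_pos: [613.3, 0.5, 182.7]
orientation: [0.001, 0.828, 0.561, 0.001]
wrist_force: [2.2, 2.3, 3.2]
finger_gap: -0.1
grasp_force: 2.4
t 22.45 fix [ 19.2  -1.2 182.7] F [2.24 2.26 3.24] gap -0.13628286503729073 toolaxes in fix [[1.0, -0.002, 0.001], [-0.002, -1.0, 0.002], [0.001, -0.002, -1.0]]
time_s: 23.25
tool_pos: [603.8, -22.9, 165.4]
orientation: [0.001, 0.828, 0.561, -0.0]
wrist_force: [1.6, -2.3, 5.4]
finger_gap: -0.1
grasp_force: 2.3
t 23.25 fix [ -6.   -0.9 165.4] F [ 1.58 -2.26  5.39] gap -0.11922513136091924 toolaxes in fix [[1.0, -0.002, -0.002], [-0.002, -1.0, 0.001], [-0.002, -0.001, -1.0]]
122 [[-36.7, -13.2, 126.6], [-24.5, 0.3, 187.9], [15.4, 11.8, 201.1]]
roller [[-20.3, -55.1, 48.0], [-12.0, 0.5, 68.0], [12.0, 55.9, 76.2]]
```

```bash
python3 -m pendant '0 0 0 -5 0 3 1;0 0 0 -5 0 3 1;0 0 0 -4 0 4 1;0 0 0 -4 0 4 1;0 0 0 -4 0 4 1;0 0 0 -4 0 4 1;0 0 0 -3 0 3 1;0 0 0 -1 0 0 1'
python3 -m pendant '0 0 0 -3 0 3 1;0 0 0 -3 0 3 1;0 0 0 -3 0 3 1;0 0 0 -3 0 3 1;0 0 0 -2 0 3 1;0 0 0 -2 0 2 1;0 0 0 0 0 0 1;0 0 0 0 0 0 1'
python3 b.py
```

```text
time_s: 24.1
tool_pos: [591.7, -49.4, 139.2]
orientation: [-0.001, 0.827, 0.562, -0.001]
wrist_force: [0.4, 1.1, 0.3]
finger_gap: 0.1
grasp_force: 0.6
time_s: 24.9
tool_pos: [586.4, -64.5, 122.7]
orientation: [-0.0, 0.827, 0.562, -0.001]
wrist_force: [-0.3, 0.8, 1.0]
finger_gap: 0.5
grasp_force: 0.2
t 24.9 fix [-51.1  -0.  122.7] F [-0.25  0.84  1.05] gap 0.49344703580913196 toolaxes in fix [[1.0, -0.002, -0.001], [-0.002, -1.0, -0.001], [-0.001, 0.001, -1.0]]
85 [[-68.8, -12.6, 131.3], [-62.3, 2.3, 145.7], [-51.0, 12.5, 160.0]]
roller [[-20.7, -55.6, 46.9], [-12.2, 1.6, 68.1], [11.3, 55.4, 76.7]]
```

```bash
python3 -m pendant '0 0 0 -1 0 .75 1;0 0 0 -1 0 .75 1;0 0 0 -1 0 .75 1;0 0 0 -1 0 .75 1;0 0 0 0 0 .75 1;0 0 0 0 0 .75 1;0 0 0 0 0 .75 1;0 0 0 0 0 .75 1'
python3 - <<'E'
from h import *
go()
uu,vv=np.meshgrid(np.arange(640),np.arange(400))
p,d,i=cap('side','s5.png');F=fx(world(d,i,uu,vv))
cv2.imwrite('pics/s5c.png',cv2.resize(p[110:230,280:400,::-1],None,fx=5,fy=5,interpolation=cv2.INTER_CUBIC))
E
```

```text
time_s: 25.75
tool_pos: [585.1, -69.0, 117.5]
orientation: [0.001, 0.827, 0.562, -0.001]
wrist_force: [-2.5, -0.7, 5.6]
finger_gap: -0.2
grasp_force: 3.3
t 25.75 fix [-55.8  -0.5 117.5] F [-2.51 -0.73  5.63] gap -0.23163400955447946 toolaxes in fix [[1.0, -0.002, -0.002], [-0.002, -1.0, 0.001], [-0.002, -0.0, -1.0]]
```

View pics/s5c.png

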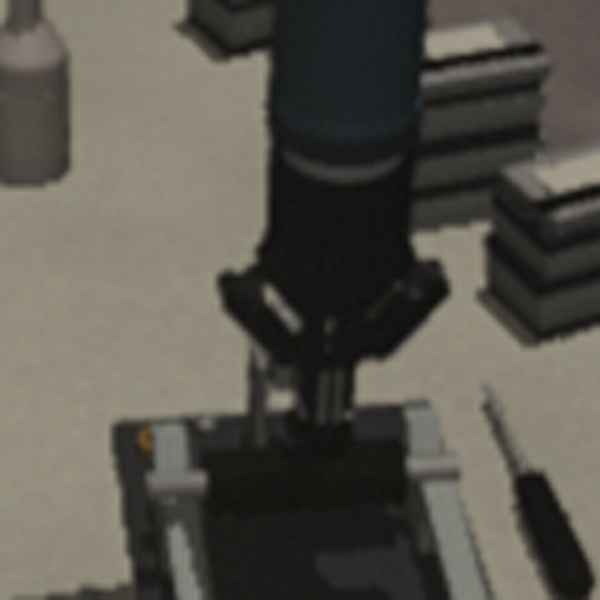

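```bash
cat > ok.py <<'E'
from station import arm
import sys
sys.exit(0 if arm.state()['wrist_force'][2]<float(sys.argv[1]) else 1)
E
python3 -m pendant '0 0 0 -.2 0 .4 1;0 0 0 -.2 0 .4 1;0 0 0 -.2 0 .4 1;0 0 0 -.2 0 .4 1;0 0 0 -.2 0 .4 1;0 0 0 -.2 0 .4 1;0 0 0 -.2 0 .4 1;0 0 0 -.2 0 .4 1'
python3 ok.py 7.2 && python3 -m pendant '0 0 0 -.2 0 .4 1;0 0 0 -.2 0 .4 1;0 0 0 -.2 0 .4 1;0 0 0 -.2 0 .4 1;0 0 0 -.2 0 .4 1;0 0 0 -.2 0 .4 1;0 0 0 -.2 0 .4 1;0 0 0 -.2 0 .4 1'
```

```text
time_s: 26.6
tool_pos: [584.5, -70.6, 114.3]
orientation: [0.001, 0.827, 0.562, -0.001]
wrist_force: [-1.3, -1.4, 5.8]
finger_gap: -0.0
grasp_force: 3.1
time_s: 27.4
tool_pos: [583.9, -72.1, 111.1]
orientation: [0.001, 0.827, 0.562, -0.001]
wrist_force: [-1.5, -2.0, 5.4]
finger_gap: -0.0
grasp_force: 3.0
```

```bash
python3 -m pendant '0 0 0 -.2 0 .4 1;0 0 0 -.2 0 .4 1;0 0 0 -.2 0 .4 1;0 0 0 -.2 0 .4 1;0 0 0 -.1 0 .4 1;0 0 0 -.1 0 .4 1;0 0 0 -.1 0 .4 1;0 0 0 -.1 0 .4 1'
python3 ok.py 7 && python3 -m pendant '0 0 0 -.1 0 .4 1;0 0 0 -.1 0 .4 1;0 0 0 -.1 0 .4 1;0 0 0 -.1 0 .4 1;0 0 0 -.1 0 .4 1;0 0 0 -.1 0 .4 1;0 0 0 -.1 0 .4 1;0 0 0 -.1 0 .4 1'
python3 ok.py 7 && python3 -m pendant '0 0 0 -.1 0 .4 1;0 0 0 -.1 0 .4 1;0 0 0 -.1 0 .4 1;0 0 0 -.1 0 .4 1;0 0 0 -.1 0 .4 1;0 0 0 -.1 0 .4 1;0 0 0 -.1 0 .4 1;0 0 0 -.1 0 .4 1'
```

```text
time_s: 28.2
tool_pos: [583.4, -73.4, 107.9]
orientation: [0.001, 0.827, 0.562, -0.001]
wrist_force: [-2.5, -1.2, 6.1]
finger_gap: -0.4
grasp_force: 3.2
time_s: 29.0
tool_pos: [582.9, -74.6, 104.8]
orientation: [0.001, 0.827, 0.562, -0.001]
wrist_force: [-2.7, -3.9, 6.8]
finger_gap: 0.1
grasp_force: 3.5
time_s: 29.8
tool_pos: [582.6, -75.6, 101.6]
orientation: [0.001, 0.827, 0.562, -0.001]
wrist_force: [-4.0, -3.7, 7.8]
finger_gap: 0.0
grasp_force: 3.6
```

```bash
python3 -m pendant '0 0 0 -.3 0 0 1;0 0 0 -.3 0 0 1;0 0 0 -.3 0 0 1;0 0 0 -.3 0 0 1;0 0 0 0 0 0 1;0 0 0 0 0 0 1;0 0 0 0 0 0 1;0 0 0 0 0 0 1'
python3 ok.py 8.5 && python3 -m pendant '0 0 0 -.1 0 .3 1;0 0 0 -.1 0 .3 1;0 0 0 -.1 0 .3 1;0 0 0 -.1 0 .3 1;0 0 0 -.1 0 .3 1;0 0 0 -.1 0 .3 1;0 0 0 0 0 0 1;0 0 0 0 0 0 1'
python3 -c "
from h import *
go();s=arm.state();F=np.array(s['wrist_force']);print('Fx',F@X,'closing Nmm',F[2]*145+F@X*53)"
```

```text
time_s: 30.6
tool_pos: [582.5, -75.8, 101.4]
orientation: [0.001, 0.827, 0.562, -0.001]
wrist_force: [-2.3, -1.8, 5.0]
finger_gap: 0.1
grasp_force: 2.8
time_s: 31.4
tool_pos: [582.2, -76.4, 99.6]
orientation: [0.001, 0.827, 0.562, -0.001]
wrist_force: [-1.1, -1.7, 5.8]
finger_gap: 0.1
grasp_force: 2.7
t 31.4 fix [-63.8  -0.5  99.6] F [-1.14 -1.73  5.84] gap 0.1461226550716716 toolaxes in fix [[1.0, -0.002, -0.002], [-0.002, -1.0, 0.0], [-0.002, -0.0, -1.0]]
Fx -2.0292703426385623 closing Nmm 738.8354135194744
```

```bash
cat > ok.py <<'E'
from h import *
import sys
F=np.array(arm.state()['wrist_force']);T=F[2]*145+F@X*53;print('T',T.round(),'Fx',(F@X).round(1))
sys.exit(0 if T<float(sys.argv[1]) else 1)
E
python3 -m pendant '0 0 0 -.2 0 .3 1;0 0 0 -.2 0 .3 1;0 0 0 -.2 0 .3 1;0 0 0 -.2 0 .3 1;0 0 0 -.2 0 .3 1;0 0 0 -.2 0 .3 1;0 0 0 -.2 0 .3 1;0 0 0 -.2 0 .3 1'
python3 ok.py 1000 && python3 -m pendant '0 0 0 -.15 0 .3 1;0 0 0 -.15 0 .3 1;0 0 0 -.15 0 .3 1;0 0 0 -.15 0 .3 1;0 0 0 -.15 0 .3 1;0 0 0 -.15 0 .3 1;0 0 0 -.15 0 .3 1;0 0 0 -.15 0 .3 1'
python3 ok.py 1000 && python3 -m pendant '0 0 0 -.15 0 .3 1;0 0 0 -.15 0 .3 1;0 0 0 -.15 0 .3 1;0 0 0 -.15 0 .3 1;0 0 0 -.15 0 .3 1;0 0 0 -.15 0 .3 1;0 0 0 -.15 0 .3 1;0 0 0 -.15 0 .3 1'
python3 ok.py 1000
```

```text
time_s: 32.2
tool_pos: [581.8, -77.4, 97.1]
orientation: [0.001, 0.827, 0.562, -0.0]
wrist_force: [-0.6, -0.7, 4.4]
finger_gap: -0.1
grasp_force: 2.5
T 590.0 Fx -0.9
time_s: 33.0
tool_pos: [581.5, -78.2, 94.6]
orientation: [0.0, 0.827, 0.562, -0.0]
wrist_force: [-0.2, -1.5, 5.0]
finger_gap: 0.1
grasp_force: 2.5
T 657.0 Fx -1.4
time_s: 33.8
tool_pos: [581.1, -78.9, 92.2]
orientation: [0.0, 0.827, 0.562, 0.0]
wrist_force: [-0.2, -0.3, 4.1]
finger_gap: -0.1
grasp_force: 2.5
T 582.0 Fx -0.3
```

```bash
python3 -m pendant '0 0 0 -.1 0 .3 1;0 0 0 -.1 0 .3 1;0 0 0 -.1 0 .3 1;0 0 0 -.1 0 .3 1;0 0 0 -.1 0 .3 1;0 0 0 -.1 0 .3 1;0 0 0 -.1 0 .3 1;0 0 0 -.1 0 .3 1'
python3 ok.py 830 && python3 -m pendant '0 0 0 -.1 0 .3 1;0 0 0 -.1 0 .3 1;0 0 0 -.1 0 .3 1;0 0 0 -.1 0 .3 1;0 0 0 -.1 0 .3 1;0 0 0 -.1 0 .3 1;0 0 0 -.1 0 .3 1;0 0 0 -.1 0 .3 1'
python3 ok.py 830 && python3 -m pendant '0 0 0 -.1 0 .3 1;0 0 0 -.1 0 .3 1;0 0 0 -.1 0 .3 1;0 0 0 -.1 0 .3 1;0 0 0 -.1 0 .3 1;0 0 0 -.1 0 .3 1;0 0 0 -.1 0 .3 1;0 0 0 -.1 0 .3 1'
python3 ok.py 830
```

```text
time_s: 34.6
tool_pos: [580.8, -79.6, 89.8]
orientation: [0.0, 0.827, 0.562, 0.0]
wrist_force: [0.0, -0.6, 4.9]
finger_gap: -0.2
grasp_force: 2.5
T 685.0 Fx -0.5
time_s: 35.4
tool_pos: [580.5, -80.3, 87.3]
orientation: [0.0, 0.827, 0.562, 0.0]
wrist_force: [0.8, -2.0, 5.5]
finger_gap: -0.1
grasp_force: 2.5
T 708.0 Fx -1.6
time_s: 36.2
tool_pos: [580.3, -80.9, 85.2]
orientation: [0.0, 0.827, 0.562, 0.0]
wrist_force: [-0.0, -0.3, 5.7]
finger_gap: -0.1
grasp_force: 3.6
T 815.0 Fx -0.3
```

```bash
python3 -m pendant '0 0 0 0 0 .2 1;0 0 0 0 0 .2 1;0 0 0 0 0 .2 1;0 0 0 0 0 .2 1;0 0 0 0 0 0 1;0 0 0 0 0 0 1;0 0 0 0 0 0 1;0 0 0 0 0 0 1'
python3 ok.py 1100 && python3 -m pendant '0 0 0 0 0 .2 1;0 0 0 0 0 .2 1;0 0 0 0 0 .2 1;0 0 0 0 0 .2 1;0 0 0 0 0 0 1;0 0 0 0 0 0 1;0 0 0 0 0 0 1;0 0 0 0 0 0 1'
python3 ok.py 1100
```

```text
time_s: 37.0
tool_pos: [580.3, -81.0, 84.7]
orientation: [0.0, 0.827, 0.562, 0.0]
wrist_force: [0.2, -0.8, 8.5]
finger_gap: -0.1
grasp_force: 4.1
T 1198.0 Fx -0.7
T 1198.0 Fx -0.7
```

```bash
python3 -m pendant '0 0 0 0 0 .15 1;0 0 0 0 0 .15 1;0 0 0 0 0 .15 1;0 0 0 0 0 0 1;0 0 0 0 0 0 1;0 0 0 0 0 0 1;0 0 0 0 0 0 1;0 0 0 0 0 0 1'
python3 ok.py 1350; python3 -c "
from h import *
a=[]
for k in range(4):
    cap('side');a.append(arm.state()['wrist_force']+0)
print(np.mean(a,0),np.std(a,0))"
```

```text
time_s: 37.8
tool_pos: [580.3, -81.1, 84.4]
orientation: [0.0, 0.827, 0.562, 0.0]
wrist_force: [-0.7, -1.6, 8.6]
finger_gap: 0.0
grasp_force: 4.5
T 1152.0 Fx -1.8
[-0.29887992 -1.40481661  8.85540777] [0.6013758  0.58969044 0.47338482]
```

```bash
python3 -m pendant '0 0 0 0 0 .2 1;0 0 0 0 0 .2 1;0 0 0 0 0 .2 1;0 0 0 0 0 0 1;0 0 0 0 0 0 1;0 0 0 0 0 0 1;0 0 0 0 0 0 1;0 0 0 0 0 0 1'
python3 -c "
from h import *
a=[]
for k in range(4):
    cap('side');a.append(arm.state()['wrist_force']+0)
print(np.mean(a,0),np.std(a,0))"
```

```text
time_s: 38.8
tool_pos: [580.3, -81.2, 83.9]
orientation: [0.0, 0.827, 0.562, 0.0]
wrist_force: [-1.5, -1.7, 10.5]
finger_gap: 0.3
grasp_force: 5.0
[-0.97024596 -1.59213754 10.22080296] [0.13797919 0.15083076 0.27182577]
```

Pad force is now about 9 N. I let go straight up and check.

```bash
python3 -m pendant '0 0 0 0 0 -.5 1;0 0 0 0 0 -1 1;0 0 0 0 0 -2 1;0 0 0 0 0 -6 1;0 0 0 0 0 -15 1;0 0 0 0 0 -25 1;0 0 0 0 0 -25 1;0 0 0 0 0 -25 1'
python3 -m pendant '0 0 0 0 0 -30 1;0 0 0 0 0 -30 1;0 0 0 0 0 -20 1;0 0 0 0 0 0 1;0 0 0 0 0 0 1;0 0 0 0 0 0 1;0 0 0 0 0 0 1;0 0 0 0 0 0 1'
python3 - <<'E'
from h import *
go()
uu,vv=np.meshgrid(np.arange(640),np.arange(400))
p,d,i=cap('wrist','w9.png');F=fx(wpts(d,i,uu,vv))
m=(abs(F[...,1])<58)&(abs(F[...,1])>22)&(F[...,2]<95)&(F[...,2]>45)&(d>0)&(abs(F[...,0])<30)&(p.max(2)<60)
for s in(-1,1):
    k=F[m&(F[...,1]*s>0)];print('roller',np.percentile(k,[1,50,99],axis=0).round(1).tolist(),'topx',k[k[:,2]>72.5,0].mean())
m=(abs(F[...,1])<16)&(F[...,2]>85)&(F[...,2]<140)&(F[...,0]<-35)&(F[...,0]>-95)&(d>0);k=F[m];print('ball',len(k),np.percentile(k,[1,50,99],axis=0).round(1).tolist())
E
```

```text
time_s: 39.8
tool_pos: [579.4, -80.5, 183.1]
orientation: [-0.001, 0.827, 0.562, -0.0]
wrist_force: [1.0, -1.3, 0.2]
finger_gap: -0.1
grasp_force: 0.0
time_s: 40.6
tool_pos: [579.6, -80.8, 261.4]
orientation: [-0.001, 0.827, 0.562, -0.001]
wrist_force: [-0.1, -0.3, -0.3]
finger_gap: -0.4
grasp_force: 0.0
t 40.6 fix [-68.8   0.3 261.4] F [-0.12 -0.26 -0.29] gap -0.4229538198736206 toolaxes in fix [[1.0, -0.002, -0.0], [-0.002, -1.0, -0.002], [-0.0, 0.002, -1.0]]
roller [[-16.8, -57.4, 58.6], [2.6, -39.6, 71.3], [22.2, -22.3, 75.0]] topx 2.8796015905188783
roller [[-16.8, 22.7, 58.3], [2.7, 39.7, 71.2], [22.3, 57.2, 74.8]] topx 3.0432974437973748
ball 748 [[-77.2, -15.4, 101.0], [-58.8, -2.4, 108.4], [-36.0, 11.7, 115.0]]
```

The roller has not moved from its seat, and the lever stayed down with the ball top at about z 115.

```bash
python3 -c "
from station import arm
print(arm.sign_off())"
```

```text
the job is handed in; nothing more can be done
None
```

The roller sits in the vee, the clamp lever is down with an estimated 9 N on the pad before I let go (from wrist force, not measured after), the robot is clear of both, and the job is handed in with no verdict shown.

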